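# Cure the resin fill of a tray on a coasting turntable

### The job

Take the curing lamp out of its cup and, with the lamp in hand, gently push the tray's ring handle to set the finishing turntable coasting at about one turn in seven seconds, either way round. While it coasts untouched, so that the resin does not sag, keep the upright lamp a few centimetres above the dark resin-filled knot, centred over it as it goes round, for five seconds without a break (aim for seven), before the turning has become slow. Then stand the lamp back in its cup and let go of it; the turntable may go on coasting, and the bowl, brush and small tray stay where they are.

Things in the scene. Friction and masses are not known exactly. Their poses are not given: they have to be found in the camera images.
- turntable_base: Fixed foot of the finishing turntable: grey disc 200 mm across with a steel hub, 40 mm high. Origin at the table surface, on the vertical turning axis. It carries a round plywood disc 320 mm across, from 40 to 55 mm above the table, on a light ball bearing.
- tray (a point): Wooden tray fixed flat on the plywood disc, turning with it: 250 x 120 mm, walls 10 mm thick, inner floor 65 mm and rim 75 mm above the table. This point is on the turning axis at the middle of the tray floor; x along its long side, z up. The disc's x, y axes are these.
- turntable (a joint): Angle of disc and tray about the vertical axis (rad), counter-clockwise from above positive, no stops; at 0 aligned with the foot's axes. Nominal: turning mass 1.3 kg, inertia 0.014 kg m2, drag 0.0005 N m s/rad, dry friction 0.0003 N m: coasting, it loses 0.04 to 0.09 rad/s each second. Aim for 0.9 rad/s after the push; under 0.3 is too slow to cure, over 2 is a fling.
- inlay (a point): Centre of the dark resin-filled knot, a flush round spot 36 mm across in the tray floor near one short end; 66 mm above the table, at (-92, +20) mm in the disc's x, y, so 94 mm from the turning axis. Turns with the disc; z up.
- ring_handle (a point): Centre of the top of the tray's ring handle: upright wooden ring, 36 mm across outside, hole 22 mm, outside one long wall near the end away from the knot. It stands on the disc, from 55 to 110 mm above the table (this point: 110 mm), at (+75, -79) mm in the disc's x, y, so 109 mm from the turning axis. Turns with the disc.
- lamp: Curing lamp, an aluminium torch 150 mm long, 0.18 kg, loose, standing upright with its lens down. Origin at the centre of the lens (its lower end), z along the torch to its tail. Head 38 mm across from 0 to 35 mm, cone to 45 mm, then a barrel 28 mm across up to 150 mm. Grip the barrel from above with the TCP about 110 mm over the lens.
- cup: Fixed black cup for the lamp: outside 64 mm, inside 54 mm across, rim 30 mm above the table, inner floor 5 mm above the table, foot plate 100 mm across and 4 mm thick. Origin at the table surface on its axis. The lamp stands in it lens down.
- bowl: Bystander: white plastic bowl, 120 mm across, 55 mm high, origin under its centre.
- brush: Bystander: flat brush lying on the table, origin under its middle.
- small_tray: Bystander: dark wooden tray 190 x 100 x 20 mm with a short grip at one end, origin under its centre.
Things that resemble listed ones, but are neither listed nor needed, are in the scene too. Of the things shaped like the cup, the black one is meant.

How it is judged:
On the way, in this order (a step that is already met when the one before it is completed fails the run):
1. the lamp is held, out of its cup, the turntable still at rest (contact force between the fingers and lamp above 1 N and height (world z) of lamp above 0.05 m and not (velocity of joint turntable above 0.05 rad/s or velocity of joint turntable below -0.05 rad/s)), for 0.2 s.
2. the turntable coasts untouched at 0.5 rad/s or more, either way, with the lamp in hand (contact force between the fingers and lamp above 1 N and (velocity of joint turntable above 0.5 rad/s or velocity of joint turntable below -0.5 rad/s) and contact force between each of lamp, the arm, the fingers and turntable_base below 0.1 N), for 0.2 s.
3. for 5 s on end the held lamp is upright, within 25 mm sideways of the knot's centre and under 90 mm above it, while the turntable coasts untouched at over 0.3 rad/s (contact force between the fingers and lamp above 1 N and (velocity of joint turntable above 0.3 rad/s or velocity of joint turntable below -0.3 rad/s) and horizontal distance between lamp and inlay below 0.025 m and z of lamp in the frame of inlay between 0.003 and 0.09 m and angle between lamp's own z axis and vertical below 0.25 rad and contact force between each of lamp, the arm, the fingers and turntable_base below 0.1 N), for 5 s.
At the end, for the whole second after the job is handed in: The lamp stands upright (within 0.1 rad) on the inner floor of its cup, within 14 mm of its axis, released and at rest. The turntable may still coast (horizontal distance between lamp and cup below 0.014 m and height (world z) of lamp below 0.009 m and angle between lamp's own z axis and vertical below 0.1 rad and linear speed of lamp below 0.03 m/s and contact force between lamp and cup above 0.5 N); the robot touches nothing.
It fails at once if the turntable is flung faster than 2 rad/s (velocity of joint turntable above 2 rad/s or velocity of joint turntable below -2 rad/s).
It fails at once if the tray, handle or turntable is struck or pressed with more than 15 N (contact force between any of lamp, the fingers, the arm and turntable_base above 15 N).
It fails at once if the lamp is tipped over or dropped (angle between lamp's own z axis and vertical above 0.9 rad).
It fails at once if the bowl, the brush or the small tray is moved by more than 30 mm (distance of any of bowl, brush, small_tray from where it was at the start of the episode above 0.03 m).
It also fails if it takes over 61 s, if anything falls off the work surface, if the arm or the gripper's body presses on something with over 40 N, if the wrist force passes 120 N, or if a joint passes its speed limit or range.

### The arm

A 7-joint arm with a two-finger parallel gripper is mounted at the origin on the work surface. World frame = base frame: x ahead of the robot, y to its left, z up, the work surface at z = 0. Lengths are in m, angles in rad, forces in N, time in s.
With the tool pointing down it reaches from about 0.425 to 0.925 m from the base axis. Payload 6.8 kg.
Tool frame: the origin (TCP) lies between the finger pads, 19 mm behind the fingertips; this is the grasp point; z points along the fingers, y is the line along which they close (so a half turn about z gives the same grasp; the last joint's range is limited). The gripper opens to 85 mm and grips with 20 to 120 N. Pads are 22 mm wide; open, the fingers measure 114 mm over their backs; the gripper's body (76 mm by 85 mm) begins 54 mm behind the grasp point. The pads swing forward as they close: fully open they stand 13 mm farther back than shut.
Start: joints at [1.147, 0.477, 0.022, 1.555, -0.011, 1.109, -0.083], TCP at [0.21, -0.642, 0.25] pointing down, gripper open.
Joint ranges: [-2.96, 2.96], [-0.34, 2.1], [-1.41, 1.46], [0.24, 2.44], [-1.37, 4.51], [0.17, 1.92], [-2.96, 2.96]. Speed limits (rad/s): [2.39, 2.39, 3.14, 3.14, 3.14, 3.14, 3.14].

### API

Orientations are given as a rotation vector (axis times angle).
In Python, from workcell import monitor, get_image, camera_model, job_done gives the robot as it stands.
- The arm moves only by the shell command python3 -m pendant 'ROWS' [FORCE]. ROWS is JSON, a list of rows, each an object with "translation": the shift along the tool's x, y, z normalised to -1 to 1, where 1 is 0.04 m, a list of three; "twist": the turn, a rotation vector about the tool's x, y, z normalised to -1 to 1, where 1 is 90 degrees, a list of three; "jaw": the opening, from 0 (shut) to 1 (fully open). In form: [{"translation": [x, y, z], "twist": [wx, wy, wz], "jaw": jaw}, ...]. A call has 1 to 20 rows; each row shifts and turns the commanded pose from where the row before left it, along the tool's axes as they then stand; what a row does not reach is not made up. A row lasts 1/12 s, in which the tool goes at most 41.7 mm and 7.16 degrees, less where a joint would pass 70% of its speed; a pose out of reach is approached as far as the arm can. A call with a number of a shift or a turn outside -1 to 1 is refused whole. A call with a gripper value outside its range is refused whole. The fingers move at their own pace and stop on an object; FORCE is the grip in N (left out, the last holds). Time passes only in rows, so rows that do not move let the fingers close. It gives the time, the measured TCP pose, the force, the opening and the grip force at its end, in the units of the state.
- monitor.observe(): the state, without advancing time (a new reading comes with each control period).
- get_image(name): name is "scene" or "top" or "wrist"; returns the picture (384x512x3 uint8, blue, green, red); there is no depth.
- camera_model(name): a dict with "fovy" (degrees; the focal length in pixels is half the picture's height over the tangent of half this angle, whatever the lens; pixels are square), "cx", "cy" (the principal point, pixels), "world_from_camera" (4x4, takes a point from camera to world coordinates). Camera axes: x right, y down, z forward; pixel columns grow to the right and rows downward; lengths in m; the calibration is good to about 2 mm. The wrist camera is an equidistant fisheye: a pixel r from the principal point sees the ray r / f radians off the axis. A picture is of the moment at which its call begins: read the wrist's pose just before it. camera_model takes no time and is no camera call; for the wrist camera it gives the pose at the moment of the call.
- job_done(): hands the job in; it is judged then, once.
The state is a dict: "time_s": time; "q": joint angles; "qd": joint speeds; "joint_efforts": joint torques, N m; "tcp_pos": TCP position; "tcp_rot": TCP orientation; "ft_force": force on the tool from outside, world axes, zero at the start; "wrist_torque": the same for the moment, N m; "finger_gap": finger opening in m; "gripper_force": force on a finger pad.
Only numpy, scipy, OpenCV 4.12 (cv2) and the standard library are available. Lean on these libraries where they do the work, as an engineer would, in place of code of your own. Each camera call takes 0.05 s, during which the arm holds its last target. There are 200 camera calls.

## Working session

There is one attempt and no reset: what is moved stays moved. The work goes in short steps, Python scripts to look and compute and a shell command to move; the robot and the scene stay as the last step left them, time stands still between calls to the robot, and variables do not carry over. Pictures are saved under pics/ and viewed, at most 10 in all, crops included, and the job is handed in when it is done.

```bash
mkdir -p pics; ls
python3 - <<'E'
from workcell import monitor,get_image,camera_model
import cv2,numpy as np
s=monitor.observe();print(s)
np.set_printoptions(precision=4,suppress=True)
for n in["top","scene"]:
    cv2.imwrite(f"pics/{n}0.png",get_image(n)); m=camera_model(n);print(n,m)
E
```

```text
pics
{'time_s': 0.0, 'q': array([ 1.14687498,  0.47776175,  0.02232882,  1.55645789, -0.01151846,
        1.10931878, -0.08308909]), 'qd': array([-0.00077307,  0.00109402,  0.00169602,  0.00025568, -0.00234669,
        0.00095798, -0.00059524]), 'joint_efforts': array([ 1.73979224e-04, -5.96462703e+01,  1.60772167e+00, -2.81199324e+01,
        1.24388631e-02,  9.29618545e-03, -5.58718170e-06]), 'tcp_pos': array([ 0.20947573, -0.64107685,  0.24904848]), 'tcp_rot': array([-3.10074434e+00, -4.93805393e-01,  6.22826235e-04]), 'ft_force': array([-0.8183883 , -0.14933744, -0.12260132]), 'wrist_torque': array([ 0.02136582, -0.00505318,  0.02281645]), 'gripper_force': 0.0, 'finger_gap': 0.08506080366375443}
top {'fovy': 45.97240227614932, 'cx': 252.62281297308166, 'cy': 192.3165125971501, 'world_from_camera': array([[-0.0234, -0.9917,  0.1267,  0.3779],
       [-0.9997,  0.024 ,  0.0027,  0.043 ],
       [-0.0057, -0.1266, -0.9919,  1.551 ],
       [ 0.    ,  0.    ,  0.    ,  1.    ]])}
scene {'fovy': 44.68949725150191, 'cx': 251.08666781730003, 'cy': 194.30064879829993, 'world_from_camera': array([[-0.5212,  0.5953, -0.6115,  1.2866],
       [ 0.8534,  0.364 , -0.373 ,  0.4963],
       [ 0.0006, -0.7163, -0.6978,  0.9068],
       [ 0.    ,  0.    ,  0.    ,  1.    ]])}
```

View pics/top0.png

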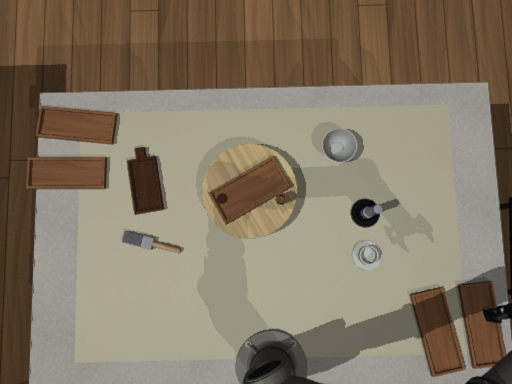

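View pics/scene0.png

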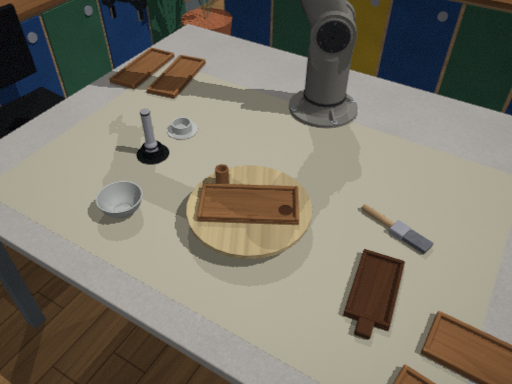

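The top view shows the turntable disc at about (250,190), the knot at (222,198), the ring handle at (286,198), the black cup with the lamp at (366,212), a white lookalike cup at (367,255), and the bowl at (340,145). The scene view agrees: knot at (286,210), handle at (222,175), lamp at (150,130).

```bash
cat > h.py <<'E'
from workcell import monitor,get_image,camera_model
import cv2,numpy as np
from scipy.spatial.transform import Rotation as R
np.set_printoptions(precision=4,suppress=True)
def ray(n,uv,z):
    m=camera_model(n);f=192/np.tan(np.radians(m["fovy"]/2));T=m["world_from_camera"]
    d=T[:3,:3]@np.array([(uv[0]-m["cx"])/f,(uv[1]-m["cy"])/f,1]);o=T[:3,3]
    return o+d*(z-o[2])/d[2]
def blobs(mask,amin=20):
    n,l,s,c=cv2.connectedComponentsWithStats(mask.astype(np.uint8))
    return [(c[i],s[i]) for i in range(1,n) if s[i][4]>amin]
def knot(im,n="top",box=(190,130,310,250)):
    x0,y0,x1,y1=box;g=im[y0:y1,x0:x1].max(2)
    return [(c+[x0,y0],s[4]) for c,s in blobs(g<60,20)]
E
python3 - <<'E'
from h import *
im=cv2.imread("pics/top0.png");hsv=cv2.cvtColor(im,cv2.COLOR_BGR2HSV)
# disc: plywood colour, convex hull ellipse
for p in [(250,155),(222,198),(250,190),(286,198),(180,120),(366,220),(205,160),(378,209)]: print(p,im[p[1],p[0]],hsv[p[1],p[0]])
sub=np.zeros(im.shape[:2],bool);sub[130:250,190:310]=1
m=(hsv[...,1]>85)&(hsv[...,2]>110)&sub
c=max(cv2.findContours(m.astype(np.uint8),cv2.RETR_EXTERNAL,cv2.CHAIN_APPROX_NONE)[0],key=cv2.contourArea)
h=cv2.convexHull(c)[:,0]
W=np.array([ray("top",p,.055) for p in h]);
A=np.c_[2*W[:,:2],np.ones(len(W))];s=np.linalg.lstsq(A,(W[:,:2]**2).sum(1),rcond=None)[0]
print("disc",s[:2],np.sqrt(s[2]+s[:2]@s[:2]),len(h))
for c,a in knot(im): print("knot",c,a,ray("top",c,.066))
cv2.imwrite("pics/crop.png",np.hstack([cv2.resize(im[135:245,195:305],None,fx=4,fy=4,interpolation=cv2.INTER_CUBIC)[:,:400],cv2.resize(im[180:290,330:420],None,fx=4,fy=4,interpolation=cv2.INTER_CUBIC)]))
m=(im.max(2)<45);m[:180]=0;m[240:]=0;m[:,:340]=0;m[:,400:]=0
for c,st in blobs(m): print("cup",c,st,ray("top",c,.004))
E
```

```text
(250, 155) [112 151 172] [ 20  89 172]
(222, 198) [28 38 58] [ 10 132  58]
(250, 190) [ 46  72 104] [ 13 142 104]
(286, 198) [45 67 98] [ 12 138  98]
(180, 120) [139 161 166] [ 24  41 166]
(366, 220) [14 13 12] [105  36  14]
(205, 160) [125 145 149] [ 25  41 149]
(378, 209) [134 130 130] [120   8 134]
disc [0.5759 0.0598] 0.15556639409328413 40
knot [221.3    198.4375] 80 [0.5497 0.1509 0.066 ]
cup [363.06  212.836] [351 199  28  28 433] [ 0.4956 -0.3289  0.004 ]
```

View pics/crop.png

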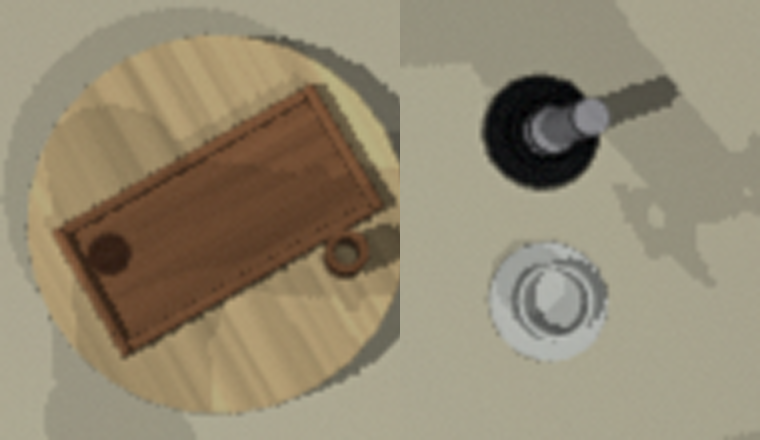

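The crop shows the ring handle as a vertical tube, top at (281.3,198). The tray's corners are at (209.3,193), (273,156.3), (290.8,186.3) and (226.8,224), the lamp's tail at (378,208.8), and the cup foot centred on (365.3,213).

Run:
```python
from h import *
pts=[((-125,60),(57,232),75),((125,60),(312,85),75),((125,-60),(383,205),75),((-125,-60),(127,356),75),((-92,20),None,66),((75,-79),(345,252),110)]
P=[];Q=[]
for d,c,z in pts:
    uv=(221.3,198.4) if c is None else (195+c[0]/4-.4,135+c[1]/4-.4)
    P.append(np.array(d)/1e3);Q.append(ray("top",uv,z/1e3)[:2])
P=np.array(P);Q=np.array(Q);mp,mq=P.mean(0),Q.mean(0)
H=((P-mp)[:,0]+1j*(P-mp)[:,1]);G=((Q-mq)[:,0]+1j*(Q-mq)[:,1]);r=(H.conj()*G).sum();a=np.angle(r)
print("scale",abs(r)/(abs(H)**2).sum(),"angle",a)
Rm=np.array([[np.cos(a),-np.sin(a)],[np.sin(a),np.cos(a)]]);o=mq-Rm@mp;print("axis",o);print("res",Q-(P@Rm.T+o))
print("handle",Q[5],Rm@[.075,-.079]+o,"knot",Q[4])
print("lamp tail",ray("top",(377.7,208.5),.155),"cup",ray("top",(365,212.6),.003))
# scene check
im=cv2.imread("pics/scene0.png")
for c,a in knot(im,"scene",(270,195,305,225)): print("knot s",c,a,ray("scene",c,.066))
m=(im.max(2)<45);m[:135]=0;m[170:]=0;m[:,:130]=0;m[:,180:]=0
for c,s in blobs(m):print("cup s",c,s,[ray("scene",(s[0]+s[2]/2,s[1]+s[3]/2),.004)])
print("tail s",ray("scene",(146,113),.155),"handle s",ray("scene",(222,169),.11))
s=monitor.observe();print(R.from_rotvec(s["tcp_rot"]).as_matrix())
```

```text
scale 0.9795341315546382 angle -1.0681365065736481
axis [0.5764 0.0579]
res [[ 0.0001 -0.0054]
 [-0.0024  0.0005]
 [ 0.0008  0.0029]
 [ 0.002  -0.0035]
 [ 0.0001  0.0028]
 [-0.0007  0.0028]]
handle [ 0.5427 -0.0431] [ 0.5434 -0.0459] knot [0.5498 0.1509]
lamp tail [ 0.4964 -0.3385  0.155 ] cup [ 0.4963 -0.3358  0.003 ]
cup s [152.3981 154.3333] [137 142  32  22 417] [array([ 0.4974, -0.3352,  0.004 ])]
tail s [ 0.5024 -0.3278  0.155 ] handle s [ 0.5474 -0.0428  0.11  ]
[[ 0.9506  0.3105 -0.0006]
 [ 0.3105 -0.9506  0.0015]
 [-0.0001 -0.0017 -1.    ]]
```

```bash
python3 -m pendant '[{"translation":[0,0,0],"twist":[0,0,0.067],"jaw":1},{"translation":[0,0,0],"twist":[0,0,0.067],"jaw":1},{"translation":[0,0,0],"twist":[0,0,0.067],"jaw":1}]' 60
python3 -m pendant '[{"translation":[0.2,-0.2,0],"twist":[0,0,0],"jaw":1},{"translation":[0.4,-0.42,0],"twist":[0,0,0],"jaw":1},{"translation":[0.4,-0.42,0],"twist":[0,0,0],"jaw":1},{"translation":[0.4,-0.42,0],"twist":[0,0,0],"jaw":1},{"translation":[0.4,-0.42,0],"twist":[0,0,0],"jaw":1},{"translation":[0.4,-0.42,0],"twist":[0,0,0],"jaw":1},{"translation":[0.4,-0.42,0],"twist":[0,0,0],"jaw":1},{"translation":[0.4,-0.42,0],"twist":[0,0,0],"jaw":1},{"translation":[0.4,-0.42,0],"twist":[0,0,0],"jaw":1},{"translation":[0.4,-0.42,0],"twist":[0,0,0],"jaw":1},{"translation":[0.4,-0.42,0],"twist":[0,0,0],"jaw":1},{"translation":[0.4,-0.42,0],"twist":[0,0,0],"jaw":1},{"translation":[0.4,-0.42,0],"twist":[0,0,0],"jaw":1},{"translation":[0.4,-0.42,0],"twist":[0,0,0],"jaw":1},{"translation":[0.4,-0.42,0],"twist":[0,0,0],"jaw":1},{"translation":[0.4,-0.42,0],"twist":[0,0,0],"jaw":1},{"translation":[0.4,-0.42,0],"twist":[0,0,0],"jaw":1},{"translation":[0.4,-0.42,0],"twist":[0,0,0],"jaw":1},{"translation":[0.2,-0.2,0],"twist":[0,0,0],"jaw":1},{"translation":[0,0,0],"twist":[0,0,0],"jaw":1}]'
python3 - <<'E'
from h import *
s=monitor.observe();print(s["time_s"],s["tcp_pos"],s["q"]);print(R.from_rotvec(s["tcp_rot"]).as_matrix())
m=camera_model("wrist");print(m);im=get_image("wrist");cv2.imwrite("pics/w1.png",im)
cv2.imwrite("pics/top1.png",get_image("top"))
f=192/np.radians(m["fovy"]/2)
E
```

```text
time_s: 0.35
tcp_pos: [0.2095, -0.6413, 0.2494]
tcp_rot: [-3.141, 0.008, 0.0]
ft_force: [0.6, -0.6, -0.8]
finger_gap: 0.0856
gripper_force: 0.0
time_s: 2.02
tcp_pos: [0.5, -0.3364, 0.2498]
tcp_rot: [-3.14, -0.012, -0.001]
ft_force: [0.7, 0.1, -0.6]
finger_gap: 0.0854
gripper_force: 0.0
2.0167 [ 0.5    -0.3364  0.2498] [ 0.5321  0.3603 -0.0546  1.7325  0.0202  1.0494 -1.0919]
[[ 1.      0.0079  0.0007]
 [ 0.0079 -1.      0.0016]
 [ 0.0007 -0.0016 -1.    ]]
{'fovy': 65.70646984690485, 'cx': 251.8935612970891, 'cy': 192.11388986857057, 'world_from_camera': array([[ 0.0071, -0.9493, -0.3144,  0.5812],
       [-1.    , -0.0074, -0.0005, -0.3361],
       [-0.0018,  0.3144, -0.9493,  0.3732],
       [ 0.    ,  0.    ,  0.    ,  1.    ]])}
```

View pics/w1.png

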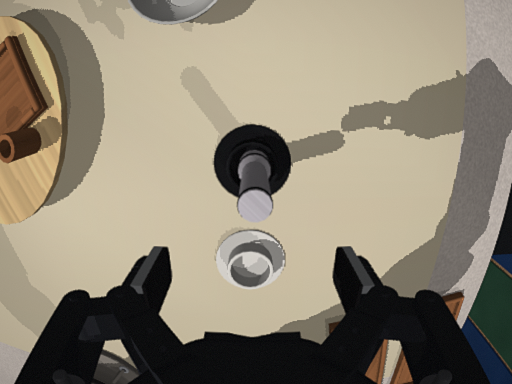

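The wrist picture shows the lamp's tail at (255,205), which puts it at about (0.498, -0.338). The fingers straddle it, so I descend and grip.

```bash
python3 -m pendant '[{"translation":[-0.06,0.05,0.15],"twist":[0,0,0],"jaw":1},{"translation":[0,0,0.4],"twist":[0,0,0],"jaw":1},{"translation":[0,0,0.5],"twist":[0,0,0],"jaw":1},{"translation":[0,0,0.5],"twist":[0,0,0],"jaw":1},{"translation":[0,0,0.5],"twist":[0,0,0],"jaw":1},{"translation":[0,0,0.5],"twist":[0,0,0],"jaw":1},{"translation":[0,0,0.4],"twist":[0,0,0],"jaw":1},{"translation":[0,0,0.3],"twist":[0,0,0],"jaw":1},{"translation":[0,0,0.12],"twist":[0,0,0],"jaw":1},{"translation":[0,0,0],"twist":[0,0,0],"jaw":0},{"translation":[0,0,0],"twist":[0,0,0],"jaw":0},{"translation":[0,0,0],"twist":[0,0,0],"jaw":0},{"translation":[0,0,0],"twist":[0,0,0],"jaw":0},{"translation":[0,0,0],"twist":[0,0,0],"jaw":0},{"translation":[0,0,0],"twist":[0,0,0],"jaw":0},{"translation":[0,0,0],"twist":[0,0,0],"jaw":0},{"translation":[0,0,0],"twist":[0,0,0],"jaw":0},{"translation":[0,0,0],"twist":[0,0,0],"jaw":0}]' 60
```

```text
time_s: 3.62
tcp_pos: [0.496, -0.342, 0.1162]
tcp_rot: [3.141, 0.001, 0.002]
ft_force: [-0.3, 1.7, 7.0]
finger_gap: 0.026
gripper_force: 58.6
```

```bash
python3 -m pendant '[{"translation":[0,0,-0.1],"twist":[0,0,0],"jaw":0},{"translation":[0,0,-0.3],"twist":[0,0,0],"jaw":0},{"translation":[0,0,-0.5],"twist":[0,0,0],"jaw":0},{"translation":[0,0,-0.5],"twist":[0,0,0],"jaw":0},{"translation":[0,0,-0.5],"twist":[0,0,0],"jaw":0},{"translation":[0,0,-0.5],"twist":[0,0,0],"jaw":0},{"translation":[0,0,-0.4],"twist":[0,0,0],"jaw":0},{"translation":[0,0,-0.2],"twist":[0,0,0],"jaw":0},{"translation":[0,0,0],"twist":[0,0,0],"jaw":0},{"translation":[0,0,0],"twist":[0,0,0],"jaw":0}]'
python3 -m pendant '[{"translation":[0,-0.2,0],"twist":[0,0,0],"jaw":0},{"translation":[-0.02,-0.4,0],"twist":[0,0,0],"jaw":0},{"translation":[-0.02,-0.5,0],"twist":[0,0,0],"jaw":0},{"translation":[-0.02,-0.5,0],"twist":[0,0,0],"jaw":0},{"translation":[-0.02,-0.5,0],"twist":[0,0,0],"jaw":0},{"translation":[-0.02,-0.5,0],"twist":[0,0,0],"jaw":0},{"translation":[-0.02,-0.5,0],"twist":[0,0,0],"jaw":0},{"translation":[-0.02,-0.5,0],"twist":[0,0,0],"jaw":0},{"translation":[-0.02,-0.5,0],"twist":[0,0,0],"jaw":0},{"translation":[-0.02,-0.5,0],"twist":[0,0,0],"jaw":0},{"translation":[-0.02,-0.5,0],"twist":[0,0,0],"jaw":0},{"translation":[-0.02,-0.5,0],"twist":[0,0,0],"jaw":0},{"translation":[-0.02,-0.5,0],"twist":[0,0,0],"jaw":0},{"translation":[-0.02,-0.5,0],"twist":[0,0,0],"jaw":0},{"translation":[-0.02,-0.5,0],"twist":[0,0,0],"jaw":0},{"translation":[0,-0.5,0],"twist":[0,0,0],"jaw":0},{"translation":[0,-0.4,0],"twist":[0,0,0],"jaw":0},{"translation":[0,-0.2,0],"twist":[0,0,0],"jaw":0},{"translation":[0,0,0],"twist":[0,0,0],"jaw":0}]'
python3 - <<'E'
from h import *
s=monitor.observe();print(s["time_s"],s["tcp_pos"],s["q"]);print(R.from_rotvec(s["tcp_rot"]).as_matrix())
a,b=get_image("top"),get_image("scene");cv2.imwrite("pics/top2.png",a);cv2.imwrite("pics/scene2.png",b)
cv2.imwrite("pics/both2.png",np.hstack([cv2.resize(a[110:260,160:310],None,fx=2.6,fy=2.6),cv2.resize(b[80:280,150:350],(390,390))]))
E
```

```text
time_s: 4.45
tcp_pos: [0.495, -0.342, 0.2351]
tcp_rot: [3.142, -0.0, -0.0]
ft_force: [-0.5, -0.2, -2.5]
finger_gap: 0.0263
gripper_force: 58.6
time_s: 6.03
tcp_pos: [0.4833, -0.0117, 0.2344]
tcp_rot: [-3.141, -0.006, 0.003]
ft_force: [0.0, 0.9, -1.7]
finger_gap: 0.0258
gripper_force: 58.6
6.0333 [ 0.4833 -0.0117  0.2344] [ 0.1104  0.1934 -0.2419  2.0038  0.0555  0.9521 -1.7264]
[[ 1.      0.0039 -0.0017]
 [ 0.0039 -1.      0.0007]
 [-0.0017 -0.0007 -1.    ]]
```

View pics/both2.png

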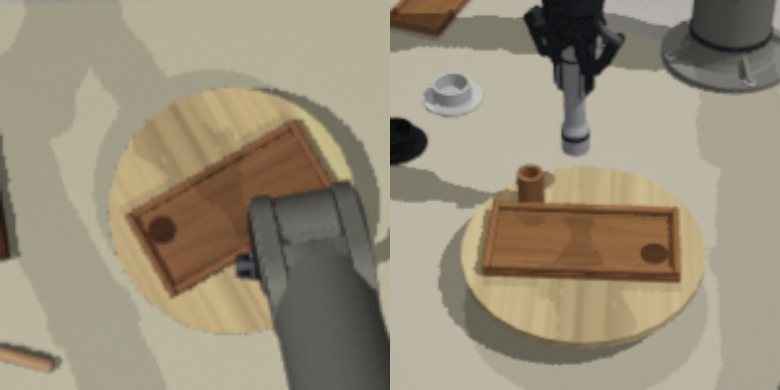

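The scene crop shows the lamp's lens at about pixel (246,155.5), the handle top at (222,168) and the knot at (286,210). The top view is blocked by the arm at the handle, so I will use the scene camera from here.

Run:
```python
from h import *
print("lens",ray("scene",(245.6,155.5),.123),"handle",ray("scene",(221.8,168.0),.11))
for n in("scene0","scene2"):
    im=cv2.imread(f"pics/{n}.png");print(im[202:220:3,276:298:3].max(2))
    m=np.zeros(im.shape[:2],bool);m[160:270,180:320]=1
    for t in(50,60,70,80):
        print(n,t,[(c,s[2:],ray("scene",c,.066)) for c,s in blobs((im.max(2)<t)&m,25)][:6])
im=cv2.imread("pics/top2.png");print([(c,a,ray("top",c,.066)) for c,a in knot(im)])
```

```text
lens [ 0.4824 -0.0112  0.123 ] handle [ 0.5444 -0.0455  0.11  ]
[[126 126 126 128 126 127  71 127]
 [121 124  81  66  88 125  71 136]
 [121  68  67  67  66  73  66 144]
 [120  72  71  73  68  69  66 144]
 [123 122  84  77  78 120  66 141]
 [131 127 130 131 129 128 101 144]]
scene0 50 []
scene0 60 []
scene0 70 [(array([287.5185, 208.8395]), array([16, 13, 81], dtype=int32), array([0.5466, 0.1517, 0.066 ]))]
scene0 80 [(array([217.6364, 177.5   ]), array([ 5, 11, 44], dtype=int32), array([ 0.5414, -0.0632,  0.066 ])), (array([288.1296, 206.8272]), array([ 16,  28, 162], dtype=int32), array([0.5396, 0.1496, 0.066 ]))]
[[148 149 150 149 148 149  89 147]
 [147 146 101  80 107 146  90 149]
 [142  83  79  81  79  91  83 149]
 [143  86  84  84  85  85  85 150]
 [145 146  99  92  95 143  82 151]
 [150 150 153 154 151 150 121 150]]
scene2 50 []
scene2 60 []
scene2 70 []
scene2 80 [(array([217.0714, 177.4643]), array([ 4, 11, 28], dtype=int32), array([ 0.5421, -0.0646,  0.066 ]))]
[(array([256.5882, 207.5686]), np.int32(51), array([0.5166, 0.0351, 0.066 ])), (array([304.5397, 233.6508]), np.int32(126), array([ 0.4273, -0.1194,  0.066 ]))]
```

```bash
cat >> h.py <<'E'
AX=np.array([.576,.059])
def pos(r,a): return AX+r*np.array([np.cos(a),np.sin(a)])
def rows(P):  # successive xy targets -> tool units
    d=np.diff(np.array(P),axis=0)/.04; d[:,1]*=-1
    return d
def findknot(n,im):
    m=camera_model(n);f=192/np.tan(np.radians(m["fovy"]/2));T=m["world_from_camera"]
    u,v=np.meshgrid(np.arange(512),np.arange(384));d=np.stack([(u-m["cx"])/f,(v-m["cy"])/f,np.ones(u.shape)],-1)@T[:3,:3].T
    xy=T[:2,3]+d[...,:2]*((.066-T[2,3])/d[...,2])[...,None];r=np.linalg.norm(xy-AX,axis=2)
    g=im.max(2);hsv=cv2.cvtColor(im,cv2.COLOR_BGR2HSV);wood=(r<.11)&(hsv[...,1]>95)&(g>60)
    med=np.median(g[(r<.09)&(hsv[...,1]>95)]);k=(g<.68*med)&(hsv[...,1]>70)&(r<.122)
    k=cv2.morphologyEx(k.astype(np.uint8),cv2.MORPH_OPEN,np.ones((5,5),np.uint8));out=[]
    for c,s in blobs(k,30):
        p=ray(n,c,.066)[:2]-AX;out.append((np.hypot(*p),np.arctan2(p[1],p[0]),s[2:]))
    return med,out
E
python3 - <<'E'
from h import *
for n in("scene0","scene2","top0","top2"): print(n,findknot(n[:-1],cv2.imread(f"pics/{n}.png")))
a0=-2.492;s=np.array([3]*8).cumsum()/1e3
print(rows([pos(.1168,a0)]+[pos(.116,a0+x/.116) for x in s]))
v=[1,1,1,1.5]+list(np.arange(2,9.7,.58))+[9.6,9.6];print(len(v),sum(v),v)
s=.024+np.cumsum(v)/1e3;print(rows([pos(.116,a0+.024/.116)]+[pos(.116,a0+x/.116) for x in s]),a0+s[-1]/.116)
E
```

```text
scene0 (np.float64(120.0), [(np.float64(0.09086119038044446), np.float64(1.8352313915534362), array([ 12,  10, 101], dtype=int32))])
scene2 (np.float64(135.0), [(np.float64(0.0913964553529741), np.float64(1.8459324885607995), array([11,  9, 89], dtype=int32))])
top0 (np.float64(101.0), [(np.float64(0.09456947082125244), np.float64(1.8460836305371848), array([10,  9, 82], dtype=int32))])
top2 (np.float64(121.0), [(np.float64(0.09424601248447381), np.float64(1.8418796068246763), array([10,  9, 79], dtype=int32))])
[[0.0621 0.047 ]
 [0.0476 0.0579]
 [0.0491 0.0567]
 [0.0506 0.0554]
 [0.052  0.0541]
 [0.0534 0.0527]
 [0.0547 0.0513]
 [0.056  0.0499]]
20 104.48 [1, 1, 1, 1.5, np.float64(2.0), np.float64(2.58), np.float64(3.16), np.float64(3.74), np.float64(4.32), np.float64(4.9), np.float64(5.48), np.float64(6.0600000000000005), np.float64(6.640000000000001), np.float64(7.220000000000001), np.float64(7.800000000000001), np.float64(8.38), np.float64(8.96), np.float64(9.540000000000001), 9.6, 9.6]
[[ 0.019   0.0163]
 [ 0.0191  0.0161]
 [ 0.0192  0.016 ]
 [ 0.0291  0.0236]
 [ 0.0393  0.0309]
 [ 0.0515  0.0389]
 [ 0.0642  0.0461]
 [ 0.0776  0.0522]
 [ 0.0916  0.0572]
 [ 0.1064  0.0607]
 [ 0.1219  0.0625]
 [ 0.1381  0.0623]
 [ 0.1548  0.0599]
 [ 0.1719  0.0549]
 [ 0.1892  0.0472]
 [ 0.2063  0.0364]
 [ 0.2228  0.0224]
 [ 0.2384  0.0048]
 [ 0.2395 -0.0149]
 [ 0.2374 -0.0347]] -1.3844137931034481
```

```bash
python3 -m pendant '[{"translation":[0,0,0.1],"twist":[0,0,0],"jaw":0},{"translation":[0,0,0.3],"twist":[0,0,0],"jaw":0},{"translation":[0,0,0.3],"twist":[0,0,0],"jaw":0},{"translation":[0,0,0.2],"twist":[0,0,0],"jaw":0},{"translation":[0,0,0.1],"twist":[0,0,0],"jaw":0},{"translation":[0.06,0.05,0],"twist":[0,0,0],"jaw":0},{"translation":[0.05,0.06,0],"twist":[0,0,0],"jaw":0},{"translation":[0.05,0.06,0],"twist":[0,0,0],"jaw":0},{"translation":[0.05,0.06,0],"twist":[0,0,0],"jaw":0},{"translation":[0.05,0.05,0],"twist":[0,0,0],"jaw":0},{"translation":[0.05,0.05,0],"twist":[0,0,0],"jaw":0},{"translation":[0.05,0.05,0],"twist":[0,0,0],"jaw":0},{"translation":[0,0,0],"twist":[0,0,0],"jaw":0},{"translation":[0,0,0],"twist":[0,0,0],"jaw":0}]'
python3 - <<'E'
from h import *
s=monitor.observe();d=s["tcp_pos"][:2]-AX;print(s["time_s"],s["tcp_pos"],np.hypot(*d),np.arctan2(d[1],d[0]),"dist handle",np.linalg.norm(s["tcp_pos"][:2]-pos(.109,-1.885)))
E
```

```text
time_s: 7.3
tcp_pos: [0.4985, -0.0293, 0.1952]
tcp_rot: [-3.142, 0.0, -0.0]
ft_force: [0.2, 0.6, -2.6]
finger_gap: 0.026
gripper_force: 58.6
7.3 [ 0.4985 -0.0293  0.1952] 0.11746019722300102 -2.291108704659929 dist handle 0.046414067701441665
```

Run:
```python
from h import *
a0=-2.291
v=[2,2,1,1,1,1,1,1]+list(np.linspace(1.7,9.5,12))+[9.6,9.6,5,2]
s=np.cumsum(v)/1e3;print(np.round(rows([pos(.1165,a0)]+[pos(.1165,a0+x/.1165) for x in s]),3).tolist(),a0+s[-1]/.1165)
```

```text
[[0.038, 0.033], [0.038, 0.032], [0.019, 0.016], [0.02, 0.016], [0.02, 0.015], [0.02, 0.015], [0.02, 0.015], [0.02, 0.015], [0.034, 0.025], [0.049, 0.034], [0.065, 0.043], [0.081, 0.05], [0.098, 0.056], [0.116, 0.06], [0.135, 0.062], [0.155, 0.061], [0.175, 0.057], [0.196, 0.05], [0.216, 0.039], [0.236, 0.023], [0.24, 0.004], [0.239, -0.016], [0.124, -0.016], [0.049, -0.008]] -1.4034463519313305
```

```bash
python3 -m pendant '[{"translation":[0.04,0.03,0],"twist":[0,0,0],"jaw":0},{"translation":[0.04,0.03,0],"twist":[0,0,0],"jaw":0},{"translation":[0.02,0.015,0],"twist":[0,0,0],"jaw":0},{"translation":[0.02,0.015,0],"twist":[0,0,0],"jaw":0},{"translation":[0.02,0.015,0],"twist":[0,0,0],"jaw":0},{"translation":[0.02,0.015,0],"twist":[0,0,0],"jaw":0},{"translation":[0.02,0.015,0],"twist":[0,0,0],"jaw":0},{"translation":[0.02,0.015,0],"twist":[0,0,0],"jaw":0},{"translation":[0.035,0.025,0],"twist":[0,0,0],"jaw":0},{"translation":[0.05,0.035,0],"twist":[0,0,0],"jaw":0},{"translation":[0.065,0.045,0],"twist":[0,0,0],"jaw":0},{"translation":[0.08,0.05,0],"twist":[0,0,0],"jaw":0},{"translation":[0.1,0.055,0],"twist":[0,0,0],"jaw":0},{"translation":[0.115,0.06,0],"twist":[0,0,0],"jaw":0},{"translation":[0.135,0.06,0],"twist":[0,0,0],"jaw":0},{"translation":[0.155,0.06,0],"twist":[0,0,0],"jaw":0},{"translation":[0.175,0.055,0],"twist":[0,0,0],"jaw":0},{"translation":[0.195,0.05,0],"twist":[0,0,0],"jaw":0},{"translation":[0.215,0.04,0],"twist":[0,0,0],"jaw":0},{"translation":[0.235,0.025,0],"twist":[0,0,0],"jaw":0}]'
python3 -m pendant '[{"translation":[0.24,0.005,0],"twist":[0,0,0],"jaw":0},{"translation":[0.24,-0.015,0],"twist":[0,0,0],"jaw":0},{"translation":[0.12,-0.015,0],"twist":[0,0,0],"jaw":0},{"translation":[0.04,0,0],"twist":[0,0,0],"jaw":0},{"translation":[0,0,-0.1],"twist":[0,0,0],"jaw":0},{"translation":[0,0,-0.2],"twist":[0,0,0],"jaw":0}]'
cat > look.py <<'E'
from h import *
import sys
s=monitor.observe();d=s["tcp_pos"][:2]-AX;print("t",s["time_s"],"tcp",s["tcp_pos"],"R",np.hypot(*d),"ang",np.arctan2(d[1],d[0]),"F",s["ft_force"])
for n in("scene","top"):
    t=monitor.observe()["time_s"];im=get_image(n);cv2.imwrite(f"pics/{n}_{t:.2f}.png",im);print(n,"%.3f"%t,[(round(float(r),4),round(float(a%(2*np.pi)),3),b[2]) for r,a,b in findknot(n,im)[1]])
E
python3 look.py
```

```text
time_s: 8.97
tcp_pos: [0.5695, -0.0579, 0.1952]
tcp_rot: [3.141, -0.0, 0.0]
ft_force: [-0.0, 0.6, -2.2]
finger_gap: 0.0257
gripper_force: 58.5
time_s: 9.47
tcp_pos: [0.5932, -0.0565, 0.2065]
tcp_rot: [-3.142, -0.0, 0.004]
ft_force: [0.0, 0.1, -1.8]
finger_gap: 0.0261
gripper_force: 58.5
t 9.4667 tcp [ 0.5932 -0.0565  0.2065] R 0.11677658871184955 ang -1.4229995177269672 F [ 0.025   0.1221 -1.7739]
scene 9.467 [(0.0904, 2.942, np.int32(79))]
top 9.517 [(0.0924, 2.979, np.int32(78))]
```

```bash
python3 -m pendant '[{"translation":[-0.05,-0.1,-0.05],"twist":[0,0,0],"jaw":0},{"translation":[-0.1,-0.1,-0.05],"twist":[0,0,0],"jaw":0},{"translation":[-0.15,-0.1,-0.05],"twist":[0,0,0],"jaw":0},{"translation":[-0.1,-0.1,-0.05],"twist":[0,0,0],"jaw":0},{"translation":[-0.05,-0.1,-0.05],"twist":[0,0,0],"jaw":0},{"translation":[0,0,0],"twist":[0,0,0],"jaw":0}]'; python3 look.py
```

```text
time_s: 10.07
tcp_pos: [0.5758, -0.0351, 0.2178]
tcp_rot: [-3.141, -0.003, -0.001]
ft_force: [-0.4, 0.6, -2.2]
finger_gap: 0.0261
gripper_force: 58.6
t 10.0667 tcp [ 0.5758 -0.0351  0.2178] R 0.09414737106375459 ang -1.573039971283319 F [-0.4393  0.6294 -2.2283]
scene 10.067 [(0.0923, 3.553, np.int32(79)), (0.1124, 5.938, np.int32(64))]
top 10.117 [(0.093, 3.579, np.int32(78))]
```

```bash
cat > plan.py <<'E'
from h import *
import sys,json,os
# args: t_ref theta_ref omega_ref  cmdx cmdy  lead n soft
tr,th,om,cx,cy,lead,n,w=map(float,sys.argv[1:9]);dec=float(sys.argv[9]) if len(sys.argv)>9 else .055
t0=monitor.observe()["time_s"];th_f=lambda t: th+om*(t-tr)-.5*dec*(t-tr)**2
c=np.array([cx,cy]);d=c-AX;ph0=np.arctan2(d[1],d[0]);now=th_f(t0+lead)
ph0+=2*np.pi*np.round((now-ph0)/2/np.pi); print("t0",t0,"knot now",th_f(t0),"cmd ang",ph0,"om",om-dec*(t0-tr))
out=[]
for k in range(1,int(n)+1):
    T=th_f(t0+k/12+lead)
    ph=ph0+w*np.logaddexp(0,(T-ph0)/w) if w>0 else T
    tgt=pos(.094,ph);u=(tgt-c)/.04;u=np.round(np.clip(u,-.5,.5),2);c=c+u*.04
    out.append([float(u[0]),float(-u[1])])
print(out);print("end cmd",c,"knot end",th_f(t0+n/12),"lens-knot at end incl lead",np.linalg.norm(c-pos(.094,th_f(t0+n/12))))
E
python3 plan.py 10.067 3.541 0.995 0.5758 -0.0351 0.05 20 0.1
```

```text
t0 10.1667 knot now 3.6399281475250005 cmd ang 4.710263585072828 om 0.9895165
[[0.0, -0.0], [0.0, -0.0], [0.0, -0.0], [0.0, -0.0], [0.0, -0.0], [0.0, -0.0], [0.0, -0.0], [0.01, -0.0], [0.0, -0.0], [0.02, -0.0], [0.02, -0.0], [0.05, -0.0], [0.08, -0.01], [0.12, -0.01], [0.14, -0.02], [0.15, -0.04], [0.16, -0.04], [0.16, -0.07], [0.16, -0.07], [0.15, -0.08]]
end cmd [ 0.6246 -0.0215] knot end 5.212733425302778 lens-knot at end incl lead 0.004024748074208887
```

```bash
python3 -m pendant '[{"translation":[0,0,0],"twist":[0,0,0],"jaw":0},{"translation":[0,0,0],"twist":[0,0,0],"jaw":0},{"translation":[0,0,0],"twist":[0,0,0],"jaw":0},{"translation":[0,0,0],"twist":[0,0,0],"jaw":0},{"translation":[0,0,0],"twist":[0,0,0],"jaw":0},{"translation":[0,0,0],"twist":[0,0,0],"jaw":0},{"translation":[0,0,0],"twist":[0,0,0],"jaw":0},{"translation":[0.01,0,0],"twist":[0,0,0],"jaw":0},{"translation":[0,0,0],"twist":[0,0,0],"jaw":0},{"translation":[0.02,0,0],"twist":[0,0,0],"jaw":0},{"translation":[0.02,0,0],"twist":[0,0,0],"jaw":0},{"translation":[0.05,0,0],"twist":[0,0,0],"jaw":0},{"translation":[0.08,-0.01,0],"twist":[0,0,0],"jaw":0},{"translation":[0.12,-0.01,0],"twist":[0,0,0],"jaw":0},{"translation":[0.14,-0.02,0],"twist":[0,0,0],"jaw":0},{"translation":[0.15,-0.04,0],"twist":[0,0,0],"jaw":0},{"translation":[0.16,-0.04,0],"twist":[0,0,0],"jaw":0},{"translation":[0.16,-0.07,0],"twist":[0,0,0],"jaw":0},{"translation":[0.16,-0.07,0],"twist":[0,0,0],"jaw":0},{"translation":[0.15,-0.08,0],"twist":[0,0,0],"jaw":0}]'; python3 look.py
```

```text
time_s: 11.83
tcp_pos: [0.6258, -0.0226, 0.2171]
tcp_rot: [-3.142, -0.0, -0.0]
ft_force: [0.3, 0.4, -1.3]
finger_gap: 0.0259
gripper_force: 58.6
t 11.8333 tcp [ 0.6258 -0.0226  0.2171] R 0.09561192051828338 ang -1.0227659497565385 F [ 0.2518  0.3862 -1.2576]
scene 11.833 [(0.1018, 5.173, np.int32(96)), (0.0929, 1.307, np.int32(234))]
top 11.883 []
```

```bash
python3 plan.py 11.833 5.19 0.89 0.6246 -0.0215 0.02 20 0 0.06
```

```text
t0 11.9333 knot now 5.278965197299999 cmd ang 5.255544202446103 om 0.883982
[[0.22, -0.15], [0.13, -0.11], [0.13, -0.12], [0.11, -0.13], [0.1, -0.13], [0.1, -0.14], [0.08, -0.14], [0.07, -0.15], [0.06, -0.16], [0.05, -0.15], [0.04, -0.16], [0.02, -0.16], [0.02, -0.16], [0.0, -0.16], [-0.0, -0.16], [-0.02, -0.15], [-0.02, -0.16], [-0.04, -0.15], [-0.05, -0.15], [-0.05, -0.14]]
end cmd [0.6626 0.0957] knot end 6.6689351973 lens-knot at end incl lead 0.0014202668357428385
```

```bash
python3 -m pendant '[{"translation":[0.22,-0.15,0],"twist":[0,0,0],"jaw":0},{"translation":[0.13,-0.11,0],"twist":[0,0,0],"jaw":0},{"translation":[0.13,-0.12,0],"twist":[0,0,0],"jaw":0},{"translation":[0.11,-0.13,0],"twist":[0,0,0],"jaw":0},{"translation":[0.1,-0.13,0],"twist":[0,0,0],"jaw":0},{"translation":[0.1,-0.14,0],"twist":[0,0,0],"jaw":0},{"translation":[0.08,-0.14,0],"twist":[0,0,0],"jaw":0},{"translation":[0.07,-0.15,0],"twist":[0,0,0],"jaw":0},{"translation":[0.06,-0.16,0],"twist":[0,0,0],"jaw":0},{"translation":[0.05,-0.15,0],"twist":[0,0,0],"jaw":0},{"translation":[0.04,-0.16,0],"twist":[0,0,0],"jaw":0},{"translation":[0.02,-0.16,0],"twist":[0,0,0],"jaw":0},{"translation":[0.02,-0.16,0],"twist":[0,0,0],"jaw":0},{"translation":[0,-0.16,0],"twist":[0,0,0],"jaw":0},{"translation":[0,-0.16,0],"twist":[0,0,0],"jaw":0},{"translation":[-0.02,-0.15,0],"twist":[0,0,0],"jaw":0},{"translation":[-0.02,-0.16,0],"twist":[0,0,0],"jaw":0},{"translation":[-0.04,-0.15,0],"twist":[0,0,0],"jaw":0},{"translation":[-0.05,-0.15,0],"twist":[0,0,0],"jaw":0},{"translation":[-0.05,-0.14,0],"twist":[0,0,0],"jaw":0}]'; sed -i 's/("scene","top")/(["scene"])/' look.py; python3 look.py; python3 -c "
import cv2,glob
a=cv2.imread('pics/scene_11.83.png')[130:290,150:350];b=cv2.imread(sorted(glob.glob('pics/scene_13*'))[-1])[130:290,150:350]
import numpy as np
cv2.imwrite('pics/v.png',cv2.resize(np.hstack([a,b]),(800,320)))"
```

```text
time_s: 13.6
tcp_pos: [0.6627, 0.0949, 0.2172]
tcp_rot: [-3.142, -0.0, 0.0]
ft_force: [0.1, 0.9, -1.0]
finger_gap: 0.0262
gripper_force: 58.6
t 13.6 tcp [0.6627 0.0949 0.2172] R 0.09384734753149465 ang 0.3922853838712364 F [ 0.0722  0.9032 -0.9593]
scene 13.600 [(0.1017, 2.825, np.int32(131)), (0.0958, 0.154, np.int32(136))]
```

View pics/v.png

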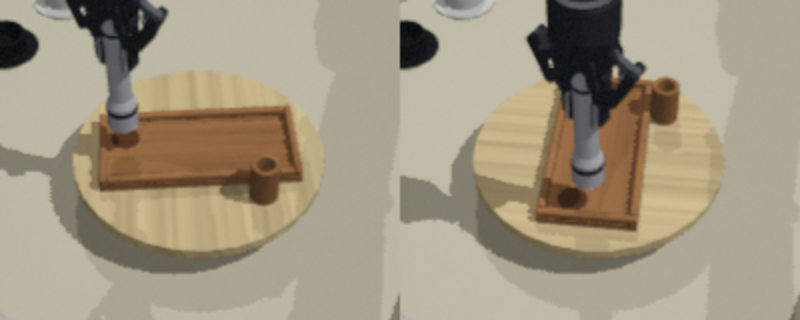

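The right crop shows the lens directly over the knot: knot at about pixel (236,228.5), handle top at (283,173). In the left crop, the handle top is at (283,211.5) and the knot at (213,200). I use the handle as an unoccluded second measure of the angle.

```bash
python3 - <<'E'
from h import *
def A(uv,z):
    p=ray("scene",uv,z)[:2]-AX;return np.hypot(*p),np.arctan2(p[1],p[0])%(2*np.pi)
for t,k,h in((11.833,(213,200),(283,211.5)),(13.6,(236,228.5),(283,173))):
    a=A(k,.066);b=A(h,.11);print(t,"knot",a,"by handle",b[0],(b[1]+3.738)%(2*np.pi))
    print(" lens px pred")
E
python3 plan.py 13.6 6.64 0.79 0.6626 0.0957 0.02 20 0 0.06
```

```text
11.833 knot (np.float64(0.09406557409863867), np.float64(5.176242640341952)) by handle 0.10811676989896035 5.098229979127736
 lens px pred
13.6 knot (np.float64(0.09471518737058766), np.float64(0.1935272337823573)) by handle 0.10530049353224354 0.20317386823105288
 lens px pred
t0 13.65 knot now 6.679425 cmd ang 6.684028532588641 om 0.787
[[-0.08, -0.16], [-0.07, -0.13], [-0.08, -0.13], [-0.09, -0.12], [-0.1, -0.12], [-0.1, -0.1], [-0.11, -0.1], [-0.12, -0.1], [-0.11, -0.08], [-0.13, -0.08], [-0.12, -0.06], [-0.13, -0.06], [-0.14, -0.06], [-0.13, -0.04], [-0.13, -0.03], [-0.14, -0.03], [-0.14, -0.02], [-0.13, -0.01], [-0.14, -0.0], [-0.13, 0.0]]
end cmd [0.5698 0.1529] knot end 7.907758333333333 lens-knot at end incl lead 0.001147987466656333
```

```bash
python3 plan.py 13.6 6.475 0.685 0.6626 0.0957 0.01 14 0 0.078
python3 - <<'E'
from h import *
# image check of the tray direction at 13.60 s: wood mask at rim height, long axis
for n in ("scene0","scene_13.60"):
    im=cv2.imread(f"pics/{n}.png");hsv=cv2.cvtColor(im,cv2.COLOR_BGR2HSV);k=((hsv[...,1]>115)&(hsv[...,2]<175)).astype(np.uint8);k[:150]=0;k[270:]=0;k[:,:170]=0;k[:,330:]=0
    c=max(cv2.findContours(k,cv2.RETR_EXTERNAL,cv2.CHAIN_APPROX_NONE)[0],key=cv2.contourArea)
    W=np.array([ray("scene",p[0],.07)[:2] for p in c]).astype(np.float32);b=cv2.minAreaRect(W);print(n,b,cv2.boxPoints(b))
E
```

```text
t0 13.65 knot now 6.5091525 cmd ang 6.684028532588641 om 0.6811
[[0.09, 0.25], [-0.04, -0.13], [-0.05, -0.12], [-0.05, -0.12], [-0.06, -0.11], [-0.07, -0.11], [-0.07, -0.1], [-0.07, -0.1], [-0.08, -0.09], [-0.08, -0.09], [-0.09, -0.09], [-0.09, -0.07], [-0.09, -0.08], [-0.09, -0.07]]
end cmd [0.629  0.1369] knot end 7.250685833333333 lens-knot at end incl lead 0.0005949202993736025
scene0 ((0.5497627258300781, 0.04093754291534424), (0.20986777544021606, 0.25008344650268555), 28.810728073120117) [[ 0.3976  0.0999]
 [ 0.5181 -0.1192]
 [ 0.702  -0.0181]
 [ 0.5814  0.2011]]
scene_13.60 ((0.5713714957237244, 0.07321558147668839), (0.2702185809612274, 0.1556837558746338), 24.9370174407959) [[ 0.416   0.0868]
 [ 0.4817 -0.0543]
 [ 0.7267  0.0596]
 [ 0.6611  0.2008]]
```

```bash
python3 -m pendant '[{"translation":[0.09,0.25,0],"twist":[0,0,0],"jaw":0},{"translation":[-0.04,-0.13,0],"twist":[0,0,0],"jaw":0},{"translation":[-0.05,-0.12,0],"twist":[0,0,0],"jaw":0},{"translation":[-0.05,-0.12,0],"twist":[0,0,0],"jaw":0},{"translation":[-0.06,-0.11,0],"twist":[0,0,0],"jaw":0},{"translation":[-0.07,-0.11,0],"twist":[0,0,0],"jaw":0},{"translation":[-0.07,-0.1,0],"twist":[0,0,0],"jaw":0},{"translation":[-0.07,-0.1,0],"twist":[0,0,0],"jaw":0},{"translation":[-0.08,-0.09,0],"twist":[0,0,0],"jaw":0},{"translation":[-0.08,-0.09,0],"twist":[0,0,0],"jaw":0},{"translation":[-0.09,-0.09,0],"twist":[0,0,0],"jaw":0},{"translation":[-0.09,-0.07,0],"twist":[0,0,0],"jaw":0},{"translation":[-0.09,-0.08,0],"twist":[0,0,0],"jaw":0},{"translation":[-0.09,-0.07,0],"twist":[0,0,0],"jaw":0}]'; python3 look.py;  python3 -c "
import cv2,glob
b=cv2.imread(sorted(glob.glob('pics/scene_14*'))[-1])[130:280,160:350]
cv2.imwrite('pics/v2.png',cv2.resize(b,None,fx=4,fy=4))"
```

```text
time_s: 14.82
tcp_pos: [0.629, 0.1357, 0.2172]
tcp_rot: [3.142, 0.0, 0.0]
ft_force: [0.0, 0.2, -2.4]
finger_gap: 0.0257
gripper_force: 58.7
t 14.8167 tcp [0.629  0.1357 0.2172] R 0.09320767751112531 ang 0.9658727637822287 F [ 0.0063  0.2276 -2.401 ]
scene 14.817 [(0.1082, 3.669, np.int32(50)), (0.0948, 1.036, np.int32(107))]
```

View pics/v2.png

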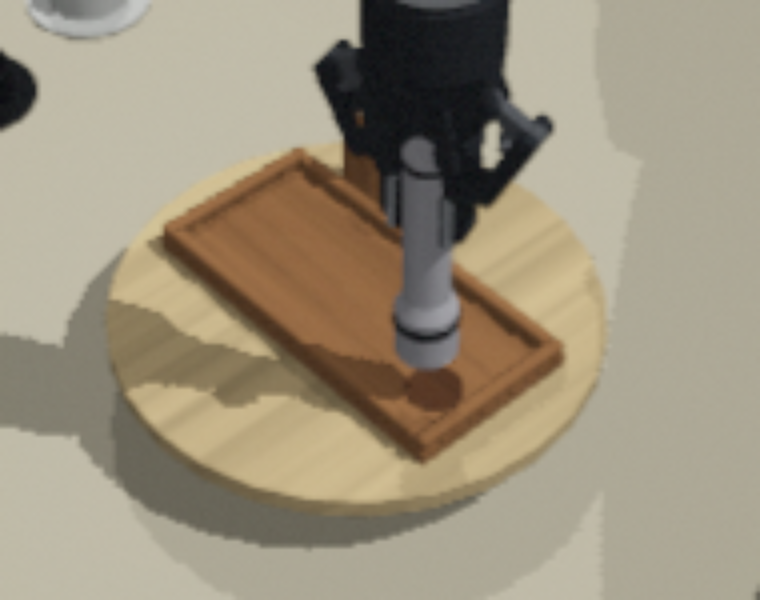

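The knot is at pixel (268.8,227.5) with the lens just over it. The lamp trails by about 6 mm, so I update the model and go on.

```bash
python3 -c "
from h import *
p=ray('scene',(268.6,227.3),.066)[:2]-AX;print(np.hypot(*p),np.arctan2(p[1],p[0]))"
python3 plan.py 14.817 7.315 0.635 0.629 0.1369 0.01 16 0 0.065
```

```text
0.09631405623348249 1.0394002452673168
t0 14.8667 knot now 7.346479222075001 cmd ang 7.256559232513046 om 0.6317695
[[-0.31, -0.17], [-0.11, -0.05], [-0.11, -0.04], [-0.11, -0.04], [-0.12, -0.03], [-0.11, -0.03], [-0.12, -0.02], [-0.11, -0.01], [-0.12, -0.01], [-0.11, -0.0], [-0.11, 0.0], [-0.11, 0.01], [-0.11, 0.01], [-0.11, 0.02], [-0.11, 0.02], [-0.1, 0.03]]
end cmd [0.5498 0.1493] knot end 8.131060777630555 lens-knot at end incl lead 0.0004998848574718116
```

```bash
python3 -m pendant '[{"translation":[-0.25,-0.13,0],"twist":[0,0,0],"jaw":0},{"translation":[-0.17,-0.09,0],"twist":[0,0,0],"jaw":0},{"translation":[-0.11,-0.04,0],"twist":[0,0,0],"jaw":0},{"translation":[-0.11,-0.04,0],"twist":[0,0,0],"jaw":0},{"translation":[-0.12,-0.03,0],"twist":[0,0,0],"jaw":0},{"translation":[-0.11,-0.03,0],"twist":[0,0,0],"jaw":0},{"translation":[-0.12,-0.02,0],"twist":[0,0,0],"jaw":0},{"translation":[-0.11,-0.01,0],"twist":[0,0,0],"jaw":0},{"translation":[-0.12,-0.01,0],"twist":[0,0,0],"jaw":0},{"translation":[-0.11,0,0],"twist":[0,0,0],"jaw":0},{"translation":[-0.11,0,0],"twist":[0,0,0],"jaw":0},{"translation":[-0.11,0.01,0],"twist":[0,0,0],"jaw":0},{"translation":[-0.11,0.01,0],"twist":[0,0,0],"jaw":0},{"translation":[-0.11,0.02,0],"twist":[0,0,0],"jaw":0},{"translation":[-0.11,0.02,0],"twist":[0,0,0],"jaw":0},{"translation":[-0.1,0.03,0],"twist":[0,0,0],"jaw":0}]'; python3 look.py
```

```text
time_s: 16.2
tcp_pos: [0.5497, 0.1477, 0.2172]
tcp_rot: [3.142, 0.0, 0.0]
ft_force: [0.4, 0.0, -2.1]
finger_gap: 0.0263
gripper_force: 58.7
t 16.2 tcp [0.5497 0.1477 0.2172] R 0.09252824297532412 ang 1.8585550410109137 F [ 0.4385  0.0275 -2.1093]
scene 16.200 [(0.0886, 4.83, np.int32(120))]
```

```bash
python3 -c "
import cv2,glob
b=cv2.imread('pics/scene_16.20.png')[130:280,160:350]
cv2.imwrite('pics/v3.png',cv2.resize(b,None,fx=4,fy=4))"
```

```text
(no output)
```

View pics/v3.png

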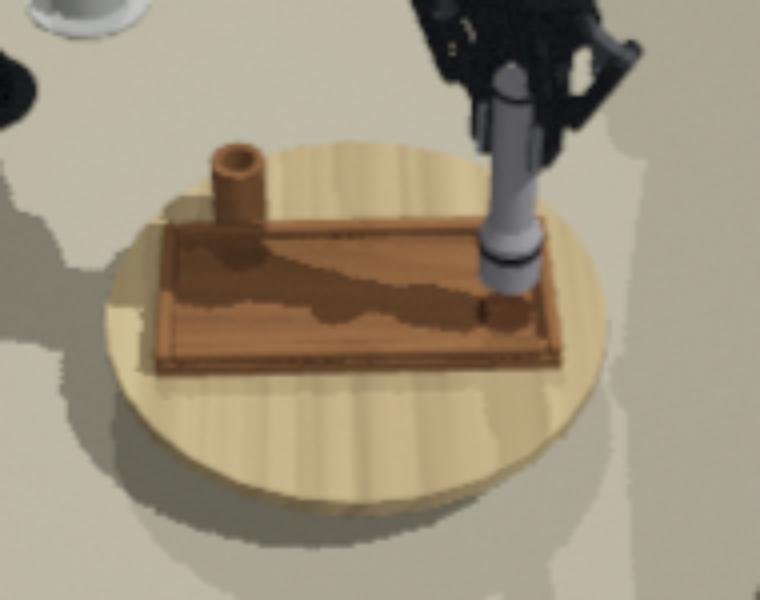

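The knot is at about pixel (286.5,207.5), almost its starting place, and the lens is right above it. I keep following.

```bash
python3 plan.py 16.2 8.145 0.555 0.5498 0.1493 0.01 20 0 0.06
```

```text
t0 16.25 knot now 8.172675 cmd ang 8.136371847227743 om 0.552
[[-0.19, 0.07], [-0.1, 0.04], [-0.1, 0.04], [-0.09, 0.05], [-0.09, 0.05], [-0.09, 0.06], [-0.08, 0.06], [-0.08, 0.06], [-0.08, 0.06], [-0.07, 0.07], [-0.07, 0.07], [-0.06, 0.07], [-0.07, 0.07], [-0.05, 0.08], [-0.06, 0.07], [-0.05, 0.08], [-0.05, 0.08], [-0.04, 0.08], [-0.04, 0.08], [-0.04, 0.08]]
end cmd [0.4898 0.0965] knot end 9.009341666666668 lens-knot at end incl lead 0.00047912899872131035
```

```bash
python3 -m pendant '[{"translation":[-0.19,0.07,0],"twist":[0,0,0],"jaw":0},{"translation":[-0.1,0.04,0],"twist":[0,0,0],"jaw":0},{"translation":[-0.1,0.04,0],"twist":[0,0,0],"jaw":0},{"translation":[-0.09,0.05,0],"twist":[0,0,0],"jaw":0},{"translation":[-0.09,0.05,0],"twist":[0,0,0],"jaw":0},{"translation":[-0.09,0.06,0],"twist":[0,0,0],"jaw":0},{"translation":[-0.08,0.06,0],"twist":[0,0,0],"jaw":0},{"translation":[-0.08,0.06,0],"twist":[0,0,0],"jaw":0},{"translation":[-0.08,0.06,0],"twist":[0,0,0],"jaw":0},{"translation":[-0.07,0.07,0],"twist":[0,0,0],"jaw":0},{"translation":[-0.07,0.07,0],"twist":[0,0,0],"jaw":0},{"translation":[-0.06,0.07,0],"twist":[0,0,0],"jaw":0},{"translation":[-0.07,0.07,0],"twist":[0,0,0],"jaw":0},{"translation":[-0.05,0.08,0],"twist":[0,0,0],"jaw":0},{"translation":[-0.06,0.07,0],"twist":[0,0,0],"jaw":0},{"translation":[-0.05,0.08,0],"twist":[0,0,0],"jaw":0},{"translation":[-0.05,0.08,0],"twist":[0,0,0],"jaw":0},{"translation":[-0.04,0.08,0],"twist":[0,0,0],"jaw":0},{"translation":[-0.04,0.08,0],"twist":[0,0,0],"jaw":0},{"translation":[-0.04,0.08,0],"twist":[0,0,0],"jaw":0}]'; python3 look.py
python3 -c "
import cv2,glob
b=cv2.imread('pics/scene_17.92.png')[130:280,160:350]
cv2.imwrite('pics/v4.png',cv2.resize(b,None,fx=4,fy=4))"
```

```text
time_s: 17.92
tcp_pos: [0.4901, 0.0946, 0.2172]
tcp_rot: [3.142, -0.0, 0.0]
ft_force: [0.1, 0.4, -1.7]
finger_gap: 0.0263
gripper_force: 58.7
t 17.9167 tcp [0.4901 0.0946 0.2172] R 0.09300530350397365 ang 2.748637532789305 F [ 0.0501  0.4034 -1.6674]
scene 17.917 [(0.0735, 3.769, np.int32(58)), (0.0879, 2.905, np.int32(95))]
```

View pics/v4.png

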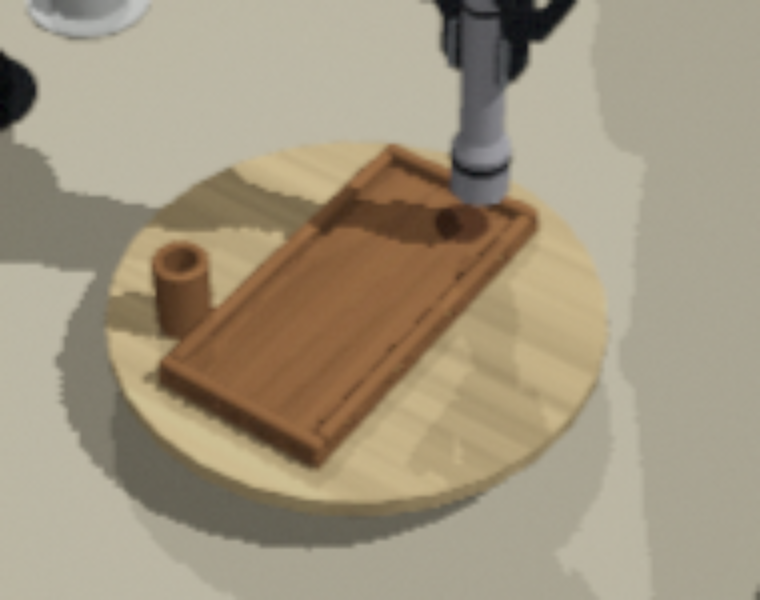

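The knot is at about (275.5,185.3), roughly 10 mm ahead of the lens, and the turntable is still doing about 0.54 rad/s. One more stretch gives margin.

```bash
python3 -c "
from h import *
p=ray('scene',(275.3,185.1),.066)[:2]-AX;print(np.hypot(*p),np.arctan2(p[1],p[0]))
p=ray('scene',(160+181/4-.4,130+257/4-.4),.11)[:2]-AX;print(np.hypot(*p),(np.arctan2(p[1],p[0])+3.738)%6.2832)"
python3 plan.py 17.917 9.13 0.54 0.4898 0.0965 0.01 16 0 0.055
```

```text
0.0923892334110617 2.8776716720867612
0.11086499962399805 2.8499010253512425
t0 17.9667 knot now 9.156770072525001 cmd ang 9.01443854014963 om 0.5372665000000002
[[-0.14, 0.43], [-0.02, 0.1], [-0.02, 0.1], [-0.01, 0.1], [-0.0, 0.1], [-0.0, 0.1], [-0.0, 0.1], [0.0, 0.1], [0.01, 0.1], [0.02, 0.09], [0.01, 0.1], [0.03, 0.09], [0.02, 0.09], [0.03, 0.09], [0.03, 0.09], [0.03, 0.08]]
end cmd [0.4894 0.0221] knot end 9.824236516969444 lens-knot at end incl lead 0.000341559555322084
```

```bash
python3 -m pendant '[{"translation":[-0.08,0.26,0],"twist":[0,0,0],"jaw":0},{"translation":[-0.07,0.22,0],"twist":[0,0,0],"jaw":0},{"translation":[-0.03,0.15,0],"twist":[0,0,0],"jaw":0},{"translation":[-0.01,0.1,0],"twist":[0,0,0],"jaw":0},{"translation":[0,0.1,0],"twist":[0,0,0],"jaw":0},{"translation":[0,0.1,0],"twist":[0,0,0],"jaw":0},{"translation":[0,0.1,0],"twist":[0,0,0],"jaw":0},{"translation":[0,0.1,0],"twist":[0,0,0],"jaw":0},{"translation":[0.01,0.1,0],"twist":[0,0,0],"jaw":0},{"translation":[0.02,0.09,0],"twist":[0,0,0],"jaw":0},{"translation":[0.01,0.1,0],"twist":[0,0,0],"jaw":0},{"translation":[0.03,0.09,0],"twist":[0,0,0],"jaw":0},{"translation":[0.02,0.09,0],"twist":[0,0,0],"jaw":0},{"translation":[0.03,0.09,0],"twist":[0,0,0],"jaw":0},{"translation":[0.03,0.09,0],"twist":[0,0,0],"jaw":0},{"translation":[0.03,0.08,0],"twist":[0,0,0],"jaw":0}]'; python3 look.py
python3 -c "
import cv2,glob
b=cv2.imread(sorted(glob.glob('pics/scene_19*'))[-1])[130:280,160:350]
cv2.imwrite('pics/v5.png',cv2.resize(b,None,fx=4,fy=4))"
```

```text
time_s: 19.3
tcp_pos: [0.49, 0.0202, 0.2172]
tcp_rot: [3.142, -0.0, 0.0]
ft_force: [-0.1, -0.2, -3.0]
finger_gap: 0.026
gripper_force: 58.8
t 19.3 tcp [0.49   0.0202 0.2172] R 0.09440170957163449 ang -2.717497442795746 F [-0.1054 -0.1813 -2.9529]
scene 19.300 [(0.0926, 3.566, np.int32(73)), (0.1124, 5.92, np.int32(53))]
```

View pics/v5.png

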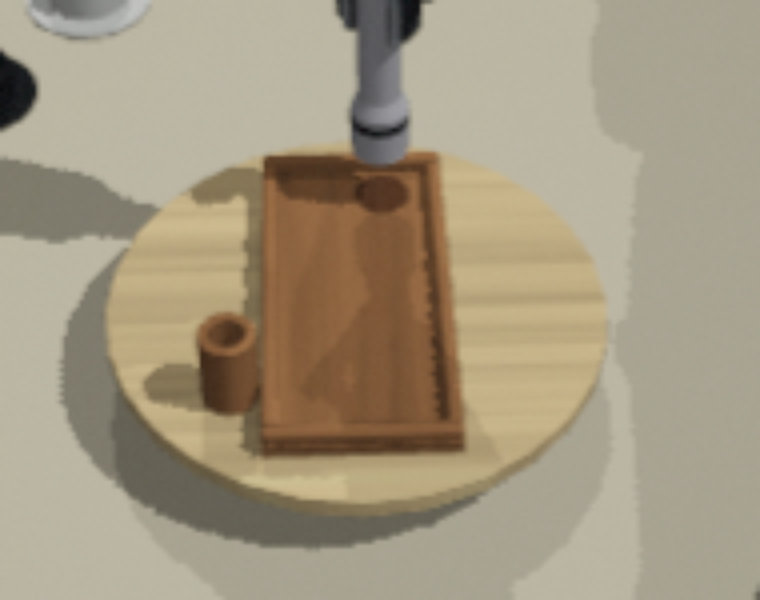

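The lens is centred on the knot (blob and lamp both at 3.566 rad). It has been covered for well over 5 s, so I return the lamp to its cup.

```bash
python3 -m pendant '[{"translation":[0,0.05,-0.15],"twist":[0,0,0],"jaw":0},{"translation":[0,0,-0.35],"twist":[0,0,0],"jaw":0},{"translation":[0,0,-0.4],"twist":[0,0,0],"jaw":0},{"translation":[0,0,-0.4],"twist":[0,0,0],"jaw":0},{"translation":[0,0,-0.2],"twist":[0,0,0],"jaw":0},{"translation":[0,0.2,0],"twist":[0,0,0],"jaw":0},{"translation":[0.01,0.4,0],"twist":[0,0,0],"jaw":0}]'
python3 -m pendant '[{"translation":[0.01,0.5,0],"twist":[0,0,0],"jaw":0},{"translation":[0.01,0.5,0],"twist":[0,0,0],"jaw":0},{"translation":[0.01,0.5,0],"twist":[0,0,0],"jaw":0},{"translation":[0.01,0.5,0],"twist":[0,0,0],"jaw":0},{"translation":[0.01,0.5,0],"twist":[0,0,0],"jaw":0},{"translation":[0.01,0.5,0],"twist":[0,0,0],"jaw":0},{"translation":[0.01,0.5,0],"twist":[0,0,0],"jaw":0},{"translation":[0.01,0.5,0],"twist":[0,0,0],"jaw":0},{"translation":[0.01,0.5,0],"twist":[0,0,0],"jaw":0},{"translation":[0.01,0.5,0],"twist":[0,0,0],"jaw":0},{"translation":[0.01,0.5,0],"twist":[0,0,0],"jaw":0},{"translation":[0.01,0.5,0],"twist":[0,0,0],"jaw":0},{"translation":[0.01,0.5,0],"twist":[0,0,0],"jaw":0},{"translation":[0.01,0.5,0],"twist":[0,0,0],"jaw":0},{"translation":[0.01,0.5,0],"twist":[0,0,0],"jaw":0},{"translation":[0.01,0.4,0],"twist":[0,0,0],"jaw":0},{"translation":[0,0.3,0],"twist":[0,0,0],"jaw":0},{"translation":[0,0.1,0],"twist":[0,0,0],"jaw":0},{"translation":[0,0,0],"twist":[0,0,0],"jaw":0},{"translation":[0,0,0],"twist":[0,0,0],"jaw":0}]'
python3 - <<'E'
from h import *
s=monitor.observe();print(s["time_s"],s["tcp_pos"])
im=get_image("scene");cv2.imwrite("pics/s_cup.png",im);top=get_image("top");cv2.imwrite("pics/t_cup.png",top)
for t in(35,45,60):
  m=(im.max(2)<t);m[:135]=0;m[175:]=0;m[:,:125]=0;m[:,185:]=0
  for c,st in blobs(m,100):print("cup s",st,ray("scene",(st[0]+st[2]/2-.5,st[1]+st[3]/2-.5),.004))
E
```

```text
time_s: 19.93
tcp_pos: [0.4903, -0.004, 0.2775]
tcp_rot: [-3.141, -0.006, -0.002]
ft_force: [-0.7, -0.7, -2.3]
finger_gap: 0.026
gripper_force: 58.8
time_s: 21.6
tcp_pos: [0.4966, -0.3366, 0.2768]
tcp_rot: [-3.141, -0.001, 0.001]
ft_force: [0.6, 0.2, -2.6]
finger_gap: 0.0265
gripper_force: 58.8
21.6 [ 0.4966 -0.3366  0.2768]
cup s [137 141  32  23 534] [ 0.4944 -0.3396  0.004 ]
cup s [137 141  32  23 547] [ 0.4944 -0.3396  0.004 ]
cup s [137 141  32  23 559] [ 0.4944 -0.3396  0.004 ]
```

Run:
```python
from h import *
def proj(n,P):
    m=camera_model(n);f=192/np.tan(np.radians(m["fovy"]/2));T=np.linalg.inv(m["world_from_camera"]);q=P@T[:3,:3].T+T[:3,3];return q[:,:2]/q[:,2:]*f+[m["cx"],m["cy"]]
a=np.linspace(0,6.28,90)
for n in("scene","top"):
  for c in((.497,-.3358),(.497,-.339)):
    Q=np.vstack([proj(n,np.c_[c[0]+r*np.cos(a),c[1]+r*np.sin(a),0*a+z]) for r,z in((.05,.004),(.05,0),(.032,.03))])
    print(n,c,Q.min(0),Q.max(0))
for n,f,b in(("scene","scene0",(125,135,185,175)),("scene","s_cup",(125,135,185,175)),("top","top0",(340,190,395,235))):
    im=cv2.imread(f"pics/{f}.png");m=im.max(2)<60;x0,y0,x1,y1=b
    for c,s in blobs(m[y0:y1,x0:x1],100):print(f,"min",s[0]+x0-.5,s[1]+y0-.5,"max",s[0]+x0+s[2]-.5,s[1]+y0+s[3]-.5)
```

```text
scene (0.497, -0.3358) [136.2553 139.6085] [169.6164 164.5645]
scene (0.497, -0.339) [135.4525 139.2735] [168.7935 164.1989]
top (0.497, -0.3358) [350.1885 197.8584] [379.7067 227.0698]
top (0.497, -0.339) [351.1215 197.8361] [380.6427 227.0476]
scene0 min 136.5 140.5 max 168.5 163.5
s_cup min 136.5 140.5 max 168.5 163.5
top0 min 350.5 198.5 max 379.5 226.5
```

```bash
python3 -m pendant '[{"translation":[0,0,0.15],"twist":[0,0,0],"jaw":0},{"translation":[0,0,0.35],"twist":[0,0,0],"jaw":0},{"translation":[0,0,0.5],"twist":[0,0,0],"jaw":0},{"translation":[0,0,0.5],"twist":[0,0,0],"jaw":0},{"translation":[0,0,0.5],"twist":[0,0,0],"jaw":0},{"translation":[0,0,0.5],"twist":[0,0,0],"jaw":0},{"translation":[0,0,0.4],"twist":[0,0,0],"jaw":0},{"translation":[0,0,0.3],"twist":[0,0,0],"jaw":0},{"translation":[0,0,0.3],"twist":[0,0,0],"jaw":0},{"translation":[0,0,0.2],"twist":[0,0,0],"jaw":0},{"translation":[0,0,0.1],"twist":[0,0,0],"jaw":0},{"translation":[0,0,0.05],"twist":[0,0,0],"jaw":0},{"translation":[0,0,0],"twist":[0,0,0],"jaw":0},{"translation":[0,0,0],"twist":[0,0,0],"jaw":0}]'
```

```text
time_s: 22.87
tcp_pos: [0.4971, -0.3377, 0.1239]
tcp_rot: [3.141, -0.0, 0.002]
ft_force: [0.5, -0.0, -1.1]
finger_gap: 0.026
gripper_force: 58.8
```

```bash
python3 -m pendant '[{"translation":[0,0,0.05],"twist":[0,0,0],"jaw":0},{"translation":[0,0,0.05],"twist":[0,0,0],"jaw":0},{"translation":[0,0,0.04],"twist":[0,0,0],"jaw":0},{"translation":[0,0,0],"twist":[0,0,0],"jaw":0}]'
python3 -m pendant '[{"translation":[0,0,0.03],"twist":[0,0,0],"jaw":0},{"translation":[0,0,0],"twist":[0,0,0],"jaw":0},{"translation":[0,0,0],"twist":[0,0,0],"jaw":0}]'
```

```text
time_s: 23.2
tcp_pos: [0.4965, -0.3373, 0.1174]
tcp_rot: [-3.141, -0.0, 0.0]
ft_force: [0.2, -0.1, -1.7]
finger_gap: 0.0262
gripper_force: 58.8
time_s: 23.45
tcp_pos: [0.4967, -0.3374, 0.1164]
tcp_rot: [3.142, 0.0, 0.0]
ft_force: [-0.2, 0.2, -1.2]
finger_gap: 0.026
gripper_force: 58.8
```

```bash
python3 -m pendant '[{"translation":[0,0,0.03],"twist":[0,0,0],"jaw":0},{"translation":[0,0,0],"twist":[0,0,0],"jaw":0},{"translation":[0,0,0],"twist":[0,0,0],"jaw":0}]'
```

```text
time_s: 23.7
tcp_pos: [0.4971, -0.3375, 0.1162]
tcp_rot: [3.141, 0.0, 0.001]
ft_force: [-0.8, 2.0, 4.2]
finger_gap: 0.0262
gripper_force: 59.9
```

The force has changed to +4 N, so the lens is standing on the cup floor. I release gently, wait, then retreat straight up.

```bash
python3 -m pendant '[{"translation":[0,0,0],"twist":[0,0,0],"jaw":0.4},{"translation":[0,0,0],"twist":[0,0,0],"jaw":0.5},{"translation":[0,0,0],"twist":[0,0,0],"jaw":0.7},{"translation":[0,0,0],"twist":[0,0,0],"jaw":1},{"translation":[0,0,0],"twist":[0,0,0],"jaw":1},{"translation":[0,0,0],"twist":[0,0,0],"jaw":1},{"translation":[0,0,0],"twist":[0,0,0],"jaw":1},{"translation":[0,0,0],"twist":[0,0,0],"jaw":1},{"translation":[0,0,0],"twist":[0,0,0],"jaw":1}]'
python3 -m pendant '[{"translation":[0,0,-0.1],"twist":[0,0,0],"jaw":1},{"translation":[0,0,-0.3],"twist":[0,0,0],"jaw":1},{"translation":[0,0,-0.5],"twist":[0,0,0],"jaw":1},{"translation":[0,0,-0.5],"twist":[0,0,0],"jaw":1},{"translation":[0,0,-0.5],"twist":[0,0,0],"jaw":1},{"translation":[0,0,-0.5],"twist":[0,0,0],"jaw":1},{"translation":[0,0,-0.5],"twist":[0,0,0],"jaw":1},{"translation":[0,0,-0.4],"twist":[0,0,0],"jaw":1},{"translation":[0,0,-0.2],"twist":[0,0,0],"jaw":1},{"translation":[0,0,0],"twist":[0,0,0],"jaw":1},{"translation":[0,0,0],"twist":[0,0,0],"jaw":1},{"translation":[0,0,0],"twist":[0,0,0],"jaw":1}]'
python3 - <<'E'
from h import *
m=camera_model("wrist");im=get_image("wrist");f=192/np.tan(np.radians(m["fovy"]/2));T=m["world_from_camera"]
hsv=cv2.cvtColor(im,cv2.COLOR_BGR2HSV);k=(hsv[...,1]<35)&(im.max(2)>110);k[:150]=0;k[240:]=0;k[:,215:300]&=True;k[:,:215]=0;k[:,300:]=0
for c,s in blobs(k,60):
    d=c-[m["cx"],m["cy"]];r=np.hypot(*d);v=np.r_[d/r*np.sin(r/f),np.cos(r/f)];w=T[:3,:3]@v
    print(c,s,T[:3,3]+w*((.155-T[2,3])/w[2]))
a=get_image("scene");b=cv2.imread("pics/scene0.png")
def lamp(im):
    h=cv2.cvtColor(im,cv2.COLOR_BGR2HSV);k=(h[...,1]<35)&(im.max(2)>70);k[:100]=0;k[160:]=0;k[:,:130]=0;k[:,168:]=0
    return [(c,s) for c,s in blobs(k,60)]
print(lamp(a),lamp(b))
E
```

```text
time_s: 24.45
tcp_pos: [0.4966, -0.3374, 0.1152]
tcp_rot: [3.142, 0.0, 0.0]
ft_force: [-0.4, 0.5, 0.9]
finger_gap: 0.0855
gripper_force: 0.0
time_s: 25.45
tcp_pos: [0.4961, -0.3371, 0.2542]
tcp_rot: [-3.141, -0.0, 0.002]
ft_force: [-0.5, -0.0, -0.6]
finger_gap: 0.0856
gripper_force: 0.0
[239.4953 160.0748] [235 151  13  22 107] [ 0.5292 -0.3275  0.155 ]
[249.779  197.8069] [233 182  35  33 896] [ 0.4986 -0.3353  0.155 ]
[249.7662 233.4982] [222 226  58  14 556] [ 0.467  -0.3352  0.155 ]
[(array([148.6066, 126.0331]), array([ 130,  105,   38,   44, 1510], dtype=int32))] [(array([151.0508, 121.9561]), array([ 130,  100,   38,   49, 1298], dtype=int32))]
```

```bash
python3 -c "
from workcell import job_done
print(job_done())"
```

```text
the job is handed in; nothing more can be done
None
```

I handed the job in at about 25 s of the 61 s allowed, with no verdict returned; by my measurements the push reached about 1 rad/s, the lamp followed the knot for about 8 s (at worst an estimated 18 mm off centre), and it now stands released and upright in its cup.

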